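# Slide the drip tray home under the draining stand

### The job

Take the aluminium drip tray by its upright crossbar and slide it flat along the bench into the bay under the white draining stand, crossbar outwards, until it is fully home between the hidden guides, then let go. The guides are set off-centre by an unknown amount, so find them by feel against the side: gently, never pushing or knocking the stand hard. Leave the jar, the tape roll and the small cup where they stand.

Things in the scene. Friction and masses are not known exactly. Their poses are not given: they have to be found in the camera images.
- tray: Loose open drip tray of bare aluminium, 0.2 to 0.3 kg, on the bench. Pan 80 (x) x 66 (y) x 18 mm high. Origin: centre of the pan's underside; z up; +x is the leading edge (x = +40 mm), which goes into the bay first. From its -x edge a flat 24 mm wide, 7 mm high neck runs out to x = -101 mm and carries a grey upright crossbar
- tray_grip (a point): Grip point in the crossbar, 100 mm in front (-x) of the tray's origin, 30 mm above the bench; same axes as the tray. The crossbar is 16 mm thick in x, 44 mm wide in y, from z = 2 to 42 mm: pinch it from above across its thickness, fingers closing along x. With the tray home the bar's near face is 47 mm from the stand's front, so open the fingers only part way to let go
- stand: White box-shaped draining stand fixed to the bench, 96 deep (x = -45 to 51 mm), 122 wide (y), 46 mm high, a small mould fixed on top (to 56 mm). Origin at bench height, z up. Open at its -x end, tray goes in along +x on the bench (no floor). A rubber buffer at the back (face at x = 40 mm, 3 N per mm) stops it: a tray fully home has its origin at x = 0 here, parallel to the stand
- stand_mouth (a point): Middle of the mouth at bench height, 45 mm in front (-x) of the stand's origin, same axes. The mouth is 112 mm wide between the cheeks (y = -56 to +56 mm) and 38 mm high. Over the first 45 mm behind it only the left guide narrows it, so a tray whose nose is in there can be shifted sideways by feel. Near the lane: drawer box (+y side, 200 mm high), flat scale (-y)
- stand_bay (a point): Stand's origin again: here, at x = 0, the short right guide (-y) begins and runs to the back. The hidden fixed guides are 6 mm thick with round noses, parallel to x, 70 mm apart inside (4 mm play for the tray). The midline between them lies anywhere from y = -14 to +14 mm, different each time and not measurable
- stand_fence (a point): Nominal nose of the long left guide (+y), which runs to the back: 38 mm in front (-x) of the stand's origin and 35 mm to +y, same axes; its true y is up to 14 mm off. Its inner face, 35 mm from the guides' midline, is what the tray's left side meets when shifted to +y. Guides are rigid; pushing the stand or guides with more than 25 N is forcing
- jar: Bystander: loose white-lidded pigment jar, 38 x 38 x 57 mm, origin at the centre of its underside
- tape: Bystander: loose roll of masking tape lying flat, 104 x 102 x 25 mm, origin at the centre of its underside. Beyond it and beyond the tray stand tall fixed bottles and paper rolls, up to 250 mm high: swing the arm above them
- gem_cup: Bystander: loose small pale-blue cup, 42 x 42 x 19 mm, origin at the centre of its underside

How it is judged:
By the outcome, as a careful person would: the job done as asked, in the order asked, and still so for the second after the job is handed in, with the robot touching nothing.
It also fails if it takes over 72 s, if anything falls off the work surface, if the arm or the gripper's body presses on something with over 40 N, if the wrist force passes 120 N, or if a joint passes its speed limit or range.

### The arm

A 6-joint arm with a two-finger parallel gripper is mounted at the origin on the work surface; the furniture and walls round the work are solid. World frame = base frame: x ahead of the robot, y to its left, z up, the work surface at z = 0. Lengths are in m, angles in degrees, forces in N, time in s.
With the tool pointing down it reaches from about 0.325 to 0.85 m from the base axis. Payload 15.5 kg.
Tool frame: the origin (TCP) lies midway between the tips of the shut fingers; the grasp point (between the pads) lies 19 mm behind it; z points along the fingers, y is the line along which they close (so a half turn about z gives the same grasp; the last joint's range is limited). The gripper opens to 91 mm and grips with 3 to 60 N. Pads are 32 mm wide; open, the fingers measure 118 mm over their backs; the gripper's body (76 mm by 178 mm) begins 60 mm behind the grasp point.
Start: joints at [70.789, 28.281, 77.091, -0, 74.628, -5.472], TCP at [0.148, 0.607, 0.214] pointing down, gripper open.
Joint ranges: [-166.48, 166.48], [-47.26, 123.95], [12.59, 153.08], [-70.14, 250.14], [6.76, 159.57], [-176.63, 176.63]. Speed limits (degrees/s): [108.29, 108.29, 147.25, 172.46, 172.46, 172.46].

### API

Orientations are given as a 3x3 rotation matrix whose columns are the frame's x, y, z axes.
In Python, from bench import ctrl gives the robot as it stands. The module is installed in compiled form; this text tells all that it offers. Calls block until the motion is done:
- ctrl.goto(position, orientation): joint-space move of the TCP to a pose.
- ctrl.move_l(position, vel=0.15, ori=None, contact_N=None): straight line of the TCP; ori=None keeps the orientation; vel is the mean speed in m/s. With contact_N (N) it stops when the force on the tool has changed by that much, and returns True; else False.
- ctrl.movej(angles): joint-space move.
- ctrl.command_gripper(opening): opening from 0.0 (shut) to 1.0 (fully open); the grip force is fixed at half the most; returns when the fingers have stopped.
- ctrl.sleep(seconds).
- ctrl.ik(position, orientation): joint angles nearest the present ones, or None.
- ctrl.read_camera(name): name is "scene" or "top" or "wrist"; returns the picture (420x560x3 uint8, blue, green, red); there is no depth.
- ctrl.camera_params(name): a dict with "fx", "fy", "cx", "cy" (pixels), "D" ([k1, k2, p1, p2, k3] as OpenCV has them; the pictures are not rectified), "pose" (4x4, takes a point from camera to world coordinates); the wrist camera has in their place "T_tool_cam" (4x4, takes a point from camera to tool coordinates, whose origin is the TCP and whose axes are the flange's). Camera axes: x right, y up, looking along -z (the intrinsics and any distortion apply to the point x, -y, -z); pixel columns grow to the right and rows downward; lengths in m; the calibration is good to about 2 mm. A picture is of the moment at which its call begins: read the wrist's pose just before it. camera_params takes no time and is no camera call.
A pose or a line that the arm cannot do raises ctrl.MotionError and nothing moves.
- ctrl.sign_off(): hands the job in; it is judged then, once.
Readings, each from a call of its own:
- ctrl.current_t(): time.
- ctrl.current_q(): joint angles.
- ctrl.current_dq(): joint speeds.
- ctrl.current_effort(): joint torques, N m.
- ctrl.current_tool_pos(): TCP position.
- ctrl.current_eef_rot(): TCP orientation.
- ctrl.current_contact_force(): force on the tool from outside, world axes, zero at the start.
- ctrl.current_wrist_torque(): the same for the moment, N m.
- ctrl.current_grip_width(): opening from 0.0 (shut) to 1.0 (fully open).
- ctrl.current_grasp_force(): force on a finger pad.
Only numpy, scipy, OpenCV 4.12 (cv2) and the standard library are available. Lean on these libraries where they do the work, as an engineer would, in place of code of your own. Each camera call takes 0.05 s, during which the arm holds its last target. There are 200 camera calls.

## Working session

There is one attempt and no reset: what is moved stays moved. The work goes in short steps, each a Python script; the robot and the scene stay as the last script left them, time stands still between calls to the robot, and variables do not carry over. Pictures are saved under pics/ and viewed, at most 10 in all, crops included, and the job is handed in when it is done.

```bash
mkdir -p pics
python3 - <<'E'
from bench import ctrl
import cv2
for n in("top","scene"):
    cv2.imwrite(f"pics/{n}0.png",ctrl.read_camera(n)); p=ctrl.camera_params(n); print(n,p)
print(ctrl.camera_params("wrist")["T_tool_cam"],ctrl.current_t(),ctrl.current_eef_rot())
E
```

```text
top {'fx': 454.3341971583673, 'fy': 454.3341971583673, 'cx': 279.23626726615646, 'cy': 210.02131704231473, 'D': array([-0.12924812,  0.        ,  0.        ,  0.        ,  0.        ]), 'pose': array([[ 0.02584222,  0.99020641, -0.13719854,  0.29273738],
       [-0.99949765,  0.02811232,  0.01463399, -0.02544297],
       [ 0.01834764,  0.13675144,  0.99043546,  1.0063491 ],
       [ 0.        ,  0.        ,  0.        ,  1.        ]])}
scene {'fx': 390.46525035767644, 'fy': 390.46525035767644, 'cx': 283.1828675473191, 'cy': 213.9316890744186, 'D': array([-0.0559249,  0.       ,  0.       ,  0.       ,  0.       ]), 'pose': array([[ 0.53766153,  0.63395362, -0.55589828, -0.07368607],
       [-0.84315676,  0.40628566, -0.35216279, -0.31087442],
       [ 0.00259862,  0.65805378,  0.75296645,  0.72462167],
       [ 0.        ,  0.        ,  0.        ,  1.        ]])}
[[ 5.25964871e-04  9.71954327e-01  2.35169107e-01  6.45561265e-02]
 [ 9.99999773e-01 -6.10446391e-04  2.86437535e-04  2.58878088e-04]
 [ 4.21962335e-04  2.35168903e-01 -9.71954427e-01 -1.70900903e-01]
 [ 0.00000000e+00  0.00000000e+00  0.00000000e+00  1.00000000e+00]] 0.1 [[-9.71385829e-01  2.37506730e-01 -3.52098817e-04]
 [ 2.37506972e-01  9.71385276e-01 -1.04106933e-03]
 [ 9.47626337e-05 -1.09490592e-03 -9.99999396e-01]]
```

View pics/top0.png

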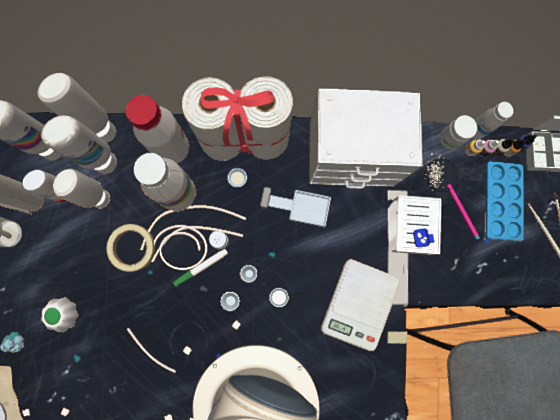

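View pics/scene0.png

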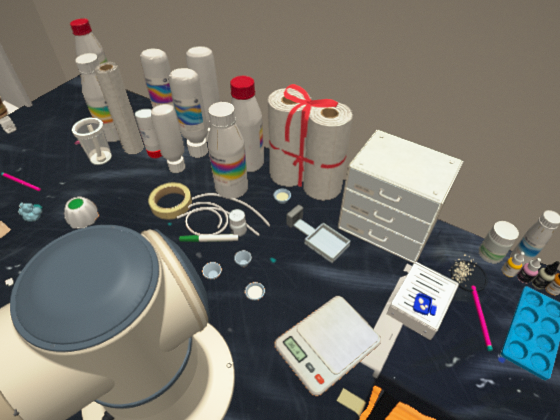

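Run:
```python
import cv2
a=cv2.imread("pics/top0.png")
cv2.imwrite("pics/c1.png",cv2.resize(a[165:265,220:350],None,fx=6,fy=6,interpolation=cv2.INTER_CUBIC))
cv2.imwrite("pics/c2.png",cv2.resize(a[180:265,375:465],None,fx=7,fy=7,interpolation=cv2.INTER_CUBIC))
```

```text
(no output)
```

View pics/c1.png

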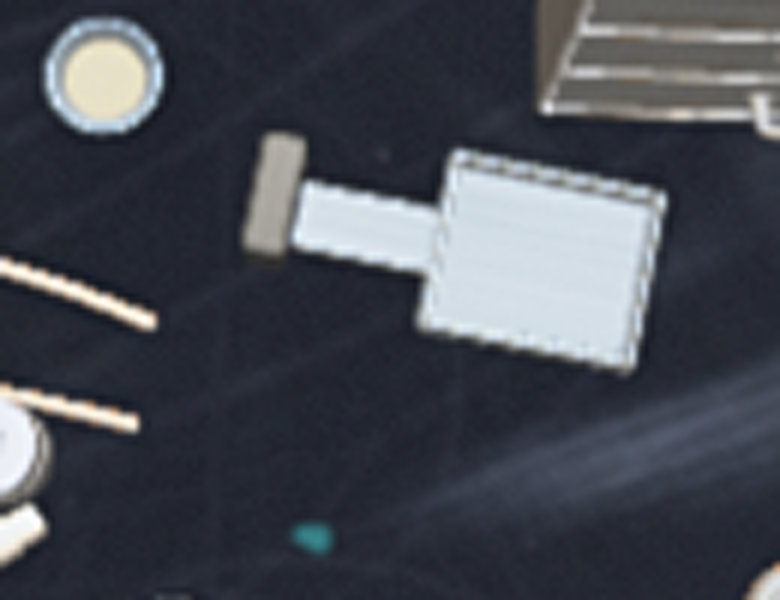

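View pics/c2.png

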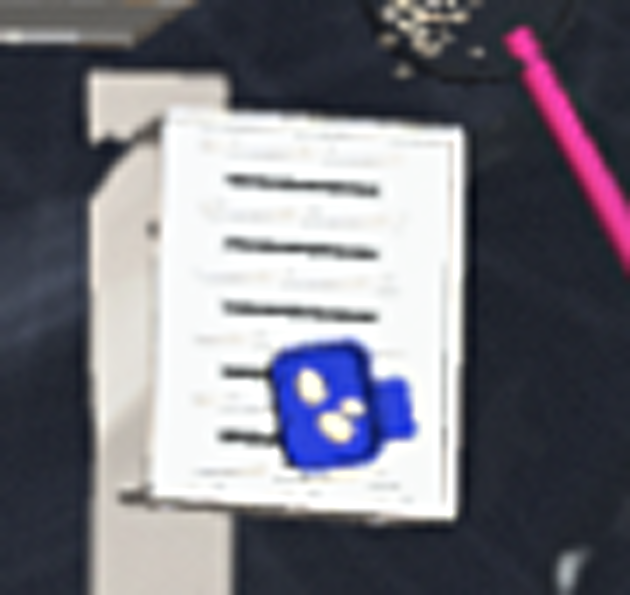

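```bash
cat > h.py <<'E'
import numpy as np, cv2
from bench import ctrl
def px2w(p,uv,z,pose=None):
    K=np.array([[p['fx'],0,p['cx']],[0,p['fy'],p['cy']],[0,0,1.]])
    n=cv2.undistortPoints(np.array(uv,float).reshape(-1,1,2),K,p['D']).reshape(-1,2)
    T=p['pose'] if pose is None else pose
    d=np.c_[n[:,0],-n[:,1],-np.ones(len(n))]@T[:3,:3].T
    s=(z-T[2,3])/d[:,2]
    return T[:3,3]+d*s[:,None]
E
python3 - <<'E'
from h import *
np.set_printoptions(precision=4,suppress=True)
p=ctrl.camera_params("top")
def f(pts,s,o,z): return px2w(p,(np.array(pts)+.5)/s-.5+np.array(o),z)[:,:2]
def rep(n,c):
    e=[c[(i+1)%4]-c[i] for i in range(4)]
    print(n,c.mean(0),'edges',[round(np.linalg.norm(v)*1e3,1) for v in e],'ang',[round(np.degrees(np.arctan2(v[1],v[0])),1) for v in e]); 
rep('bar',f([(262,132),(305,137),(285,255),(243,250)],6,(220,165),.042))
rep('pan',f([(455,150),(665,193),(632,372),(420,328)],6,(220,165),.018))
rep('stand',f([(163,108),(466,128),(458,521),(150,497)],7,(375,180),.046))
print('cup',f([(105,75)],6,(220,165),.019),'jar',px2w(p,[(218,239)],.057),'tape',px2w(p,[(130,248)],.025),'drawer near-left bottom corner',f([(545,110)],6,(220,165),.0),'drawer top corners',px2w(p,[(317,166),(418,171)],.2))
print('scale',px2w(p,[(352,260),(398,278),(377,350),(322,333)],.02), 'strip',px2w(p,[(388,190),(407,190),(408,305)],0))
E
```

```text
bar [ 0.4542 -0.0088] edges [np.float64(15.6), np.float64(43.5), np.float64(15.1), np.float64(43.4)] ang [np.float64(-95.1), np.float64(172.2), np.float64(84.8), np.float64(-7.2)]
pan [ 0.4361 -0.1079] edges [np.float64(79.1), np.float64(67.6), np.float64(79.1), np.float64(67.4)] ang [np.float64(-100.0), np.float64(170.3), np.float64(79.8), np.float64(-9.8)]
stand [ 0.4035 -0.3428] edges [np.float64(97.5), np.float64(123.1), np.float64(97.6), np.float64(120.8)] ang [np.float64(-91.9), np.float64(177.6), np.float64(86.8), np.float64(-2.4)]
cup [[0.5005 0.0553]] jar [[0.3594 0.087  0.057 ]] tape [[0.3361 0.2825 0.025 ]] drawer near-left bottom corner [[ 0.496  -0.1092]] drawer top corners [[ 0.4874 -0.1041  0.2   ]
 [ 0.4845 -0.292   0.2   ]]
scale [[ 0.3241 -0.2012  0.02  ]
 [ 0.2869 -0.3032  0.02  ]
 [ 0.1317 -0.258   0.02  ]
 [ 0.1665 -0.1383  0.02  ]] strip [[ 0.4852 -0.2868  0.    ]
 [ 0.4866 -0.3312  0.    ]
 [ 0.2274 -0.3317  0.    ]]
```

```bash
cat >> h.py <<'E'
def R(yaw): # yaw = heading of tray +x, degrees
    a=np.radians(yaw); c,s=np.cos(a),np.sin(a)
    return np.array([[s,-c,0],[-c,-s,0],[0,0,-1.]])
E
python3 - <<'E'
from h import *
np.set_printoptions(precision=4,suppress=True)
print(R(-100.2))
ctrl.move_l([0.148,0.607,0.42],vel=.2)
ctrl.goto([0.4542,-0.0088,0.42],R(-100.2))
ctrl.command_gripper(0.45)
ctrl.move_l([0.4542,-0.0088,0.17],vel=.2)
np.savez("w1.npz",p=ctrl.current_tool_pos(),R=ctrl.current_eef_rot())
cv2.imwrite("pics/w1.png",ctrl.read_camera("wrist"))
print(ctrl.current_t(),ctrl.current_tool_pos(),ctrl.current_contact_force(),ctrl.current_grip_width(),ctrl.current_q())
E
```

```text
[[-0.9842  0.1771  0.    ]
 [ 0.1771  0.9842  0.    ]
 [ 0.      0.     -1.    ]]
6.0583 [ 0.4547 -0.0089  0.1707] [0.572  0.0292 0.6043] 0.4529482009553308 [ -8.6478  17.9334 103.4861  -0.0005  58.4999 -88.448 ]
```

View pics/w1.png

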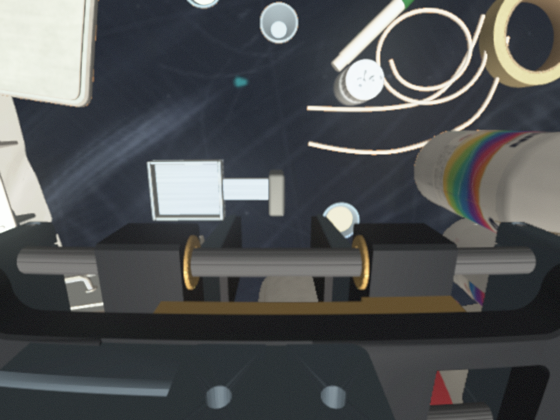

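Run:
```python
from h import *
np.set_printoptions(precision=4,suppress=True)
p=ctrl.camera_params("wrist"); d=np.load("w1.npz")
T=np.eye(4);T[:3,:3]=d['R'];T[:3,3]=d['p'];T=T@p['T_tool_cam']
print(px2w(p,[(269,169),(284.5,169),(284.5,216),(269,216)],.042,T)[:,:2], px2w(p,[(150,161),(223,159),(224,220),(152,222)],.018,T)[:,:2])
b=px2w(p,[(276.7,192.5)],.042,T)[0];print(b,px2w(p,[(187,190)],.018,T)[0])
a=cv2.imread("pics/w1.png");cv2.imwrite("pics/w1c.png",cv2.resize(a[145:245,130:300],None,fx=4.5,fy=4.5,interpolation=cv2.INTER_CUBIC))
```

```text
[[ 0.4281 -0.0108]
 [ 0.4309  0.0044]
 [ 0.4789 -0.0039]
 [ 0.476  -0.0197]] [[ 0.3995 -0.1369]
 [ 0.4118 -0.0584]
 [ 0.4786 -0.072 ]
 [ 0.4666 -0.1534]]
[ 0.453  -0.0075  0.042 ] [ 0.4378 -0.1048  0.018 ]
```

View pics/w1c.png

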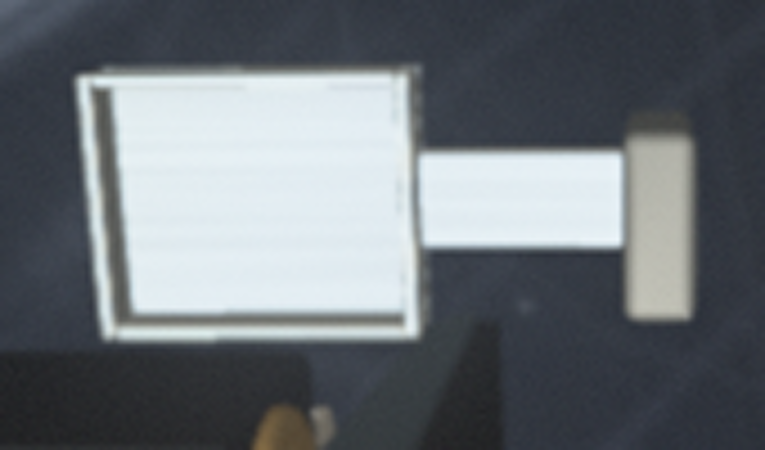

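```bash
cat >> h.py <<'E'
YAW=-92.5; O=np.array([0.4036,-0.3398])
a_=np.radians(YAW); X=np.array([np.cos(a_),np.sin(a_)]); Y=np.array([-X[1],X[0]])
def tcp(x,y,z=None): # tray origin (mm, stand frame) -> TCP
    p=O+(x/1e3-.1)*X+y/1e3*Y
    return [p[0],p[1],Z if z is None else z]
def st():
    d=np.array(ctrl.current_tool_pos()); e=(d[:2]-O)
    F=np.array(ctrl.current_contact_force()); M=np.array(ctrl.current_wrist_torque())
    print("t %.1f tray x %.1f y %.1f z %.1f | Fx %.1f Fy %.1f Fz %.1f Mz %.2f | w %.3f g %.1f"%(ctrl.current_t(),e@X*1e3+100,e@Y*1e3,d[2]*1e3,F[:2]@X,F[:2]@Y,F[2],M[2],ctrl.current_grip_width(),ctrl.current_grasp_force()))
Z=0.012
E
python3 - <<'E'
from h import *
print(ctrl.move_l([.455,-.0083,.06],vel=.12))
print(ctrl.move_l([.455,-.0083,Z],vel=.05,contact_N=8)); st()
ctrl.command_gripper(0.0); st()
print(ctrl.move_l([.415,-.05,Z],vel=.07,ori=R(YAW),contact_N=15)); st()
print(ctrl.move_l(tcp(-100,-18),vel=.08,contact_N=12)); st()
cv2.imwrite("pics/top1.png",ctrl.read_camera("top")[150:290,240:460])
a=cv2.imread("pics/top1.png");cv2.imwrite("pics/top1.png",cv2.resize(a,None,fx=3.6,fy=3.6,interpolation=cv2.INTER_CUBIC))
E
```

```text
False
False
t 8.2 tray x -233.4 y 37.0 z 12.2 | Fx -0.4 Fy -0.4 Fz -0.1 Mz -0.03 | w 0.452 g 0.0
t 8.7 tray x -233.4 y 37.0 z 12.1 | Fx -0.7 Fy 0.1 Fz 2.1 Mz -0.01 | w 0.175 g 30.0
False
t 9.7 tray x -190.0 y -1.3 z 12.0 | Fx 3.4 Fy -2.3 Fz 4.3 Mz -0.15 | w 0.176 g 30.0
False
t 11.0 tray x -100.0 y -17.8 z 12.0 | Fx 2.9 Fy -1.5 Fz 4.0 Mz -0.16 | w 0.175 g 30.0
```

View pics/top1.png

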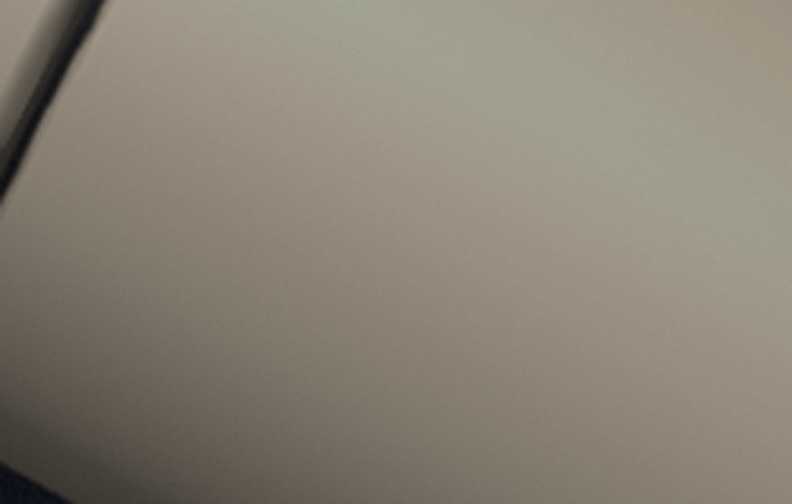

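The top picture shows only the arm's link, which blocks the view. I'll use the wrist camera instead.

Run:
```python
from h import *
np.savez("w2.npz",p=ctrl.current_tool_pos(),R=ctrl.current_eef_rot())
a=ctrl.read_camera("wrist");cv2.imwrite("pics/w2.png",a)
```

```text
(no output)
```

View pics/w2.png

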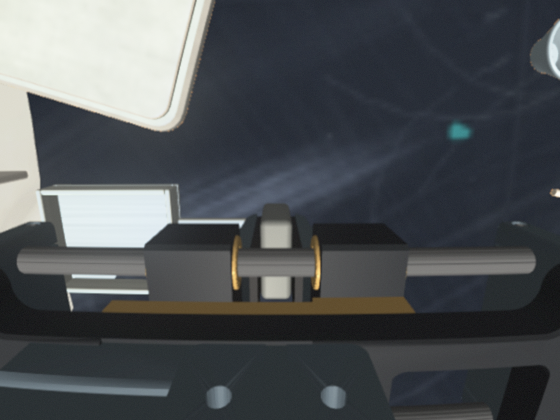

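Run:
```python
from h import *
np.set_printoptions(precision=1,suppress=True)
p=ctrl.camera_params("wrist"); d=np.load("w2.npz")
T=np.eye(4);T[:3,:3]=d['R'];T[:3,3]=d['p'];T=T@p['T_tool_cam']
def s(uv,z):
    e=px2w(p,uv,z,T)[:,:2]-O; return np.c_[e@X,e@Y]*1e3
print(s([(40,187),(178,185)],.018),s([(2,178),(28,176)],0),s([(2,178),(28,176)],.046),s([(28,92),(40,180)],0))
a=cv2.imread("pics/w2.png");cv2.imwrite("pics/w2c.png",cv2.resize(a[80:320,0:200],None,fx=3,fy=2.5,interpolation=cv2.INTER_CUBIC))
```

```text
[[ -63.7  -51.3]
 [-145.4  -52.2]] [[-22.9 -53.9]
 [-41.7 -55.1]] [[-67.4 -61.1]
 [-81.5 -61.9]] [[ -50.6 -106.2]
 [ -49.6  -52.4]]
```

View pics/w2c.png

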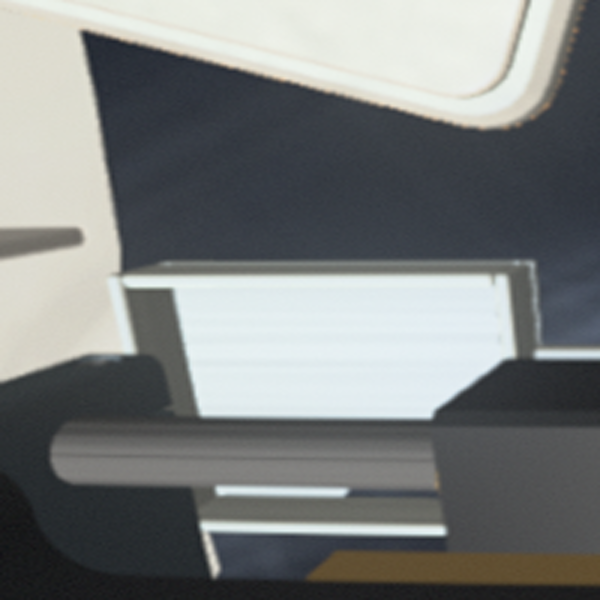

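The pan's right side is about 5 mm inside the right cheek (tip near pixel 28,176) and parallel to it. Next I'll put the nose in and feel for the left guide.

Run:
```python
from h import *
c=ctrl.move_l(tcp(-53,-17.3),vel=.03,contact_N=5); print(c); st()
if not c:
    ctrl.sleep(.2); st()
    for y in range(-16,20,2):   # short probing steps, watch the force
        c=ctrl.move_l(tcp(-53,y),vel=.012,contact_N=4); 
        M=ctrl.current_wrist_torque()[2]; st()
        if c or abs(M)>.45: break
```

```text
True
t 11.3 tray x -100.0 y -17.9 z 12.0 | Fx -2.6 Fy 0.2 Fz 6.3 Mz -0.01 | w 0.170 g 30.0
```

Only friction reversal tripped the threshold, and nothing moved. I'll repeat with a slightly higher one.

Run:
```python
from h import *
c=ctrl.move_l(tcp(-53,-17.3),vel=.03,contact_N=6); print(c); st()
if not c:
    for y in range(-16,20,2):
        c=ctrl.move_l(tcp(-53,y),vel=.012,contact_N=6)
        M=ctrl.current_wrist_torque()[2]; st()
        if c or abs(M)>.6: break
```

```text
True
t 11.6 tray x -99.7 y -17.9 z 12.0 | Fx -0.8 Fy 0.1 Fz 6.6 Mz 0.07 | w 0.168 g 30.0
```

Run:
```python
from h import *
ctrl.sleep(.3); st()
ctrl.move_l(tcp(-99.5,-17.5,.0123),vel=.02); st()
for x in (-98,-96,-94,-92): print(ctrl.move_l(tcp(x,-17.5,.0123),vel=.02,contact_N=10)); st()
```

```text
t 11.9 tray x -99.8 y -17.9 z 12.0 | Fx -0.5 Fy 0.7 Fz 5.9 Mz 0.00 | w 0.173 g 30.0
t 12.2 tray x -99.7 y -17.6 z 12.2 | Fx -1.5 Fy -0.5 Fz -0.4 Mz 0.05 | w 0.176 g 30.0
False
t 12.4 tray x -98.0 y -17.6 z 12.2 | Fx 0.2 Fy 0.3 Fz -0.8 Mz -0.05 | w 0.171 g 30.0
False
t 12.7 tray x -95.8 y -17.4 z 12.3 | Fx 1.0 Fy 0.3 Fz -2.0 Mz -0.01 | w 0.171 g 30.0
False
t 12.9 tray x -93.9 y -17.4 z 12.3 | Fx 0.9 Fy 0.2 Fz -1.8 Mz -0.02 | w 0.173 g 30.0
False
t 13.2 tray x -91.9 y -17.5 z 12.3 | Fx 1.0 Fy -0.4 Fz -3.3 Mz 0.01 | w 0.172 g 30.0
```

```bash
sed -i 's/^Z=0.012$/Z=0.0122/' h.py
python3 - <<'E'
from h import *
c=ctrl.move_l(tcp(-53,-17.3),vel=.03,contact_N=7); print(c); st()
if not c:
    for y in range(-16,20,2):
        c=ctrl.move_l(tcp(-53,y),vel=.012,contact_N=6)
        M=ctrl.current_wrist_torque()[2]; st()
        if c or abs(M)>.4: break
E
```

```text
False
t 14.6 tray x -53.1 y -17.3 z 12.2 | Fx 0.7 Fy 0.2 Fz -2.9 Mz -0.01 | w 0.175 g 30.0
t 14.9 tray x -53.1 y -15.9 z 12.2 | Fx -0.2 Fy -0.5 Fz -2.2 Mz -0.03 | w 0.177 g 30.0
t 15.2 tray x -53.0 y -13.8 z 12.2 | Fx 0.2 Fy 0.6 Fz -1.6 Mz 0.09 | w 0.175 g 30.0
t 15.5 tray x -52.9 y -11.8 z 12.2 | Fx 0.2 Fy 0.8 Fz -2.2 Mz 0.03 | w 0.174 g 30.0
t 15.8 tray x -53.0 y -9.9 z 12.2 | Fx 0.1 Fy -0.3 Fz -1.9 Mz 0.03 | w 0.172 g 30.0
t 16.1 tray x -53.0 y -7.9 z 12.2 | Fx 0.3 Fy -0.5 Fz -2.3 Mz 0.03 | w 0.176 g 30.0
t 16.4 tray x -53.1 y -6.2 z 12.2 | Fx -0.8 Fy -2.0 Fz 0.1 Mz -0.25 | w 0.175 g 30.0
t 16.7 tray x -53.4 y -5.3 z 12.1 | Fx 1.2 Fy -3.3 Fz 6.9 Mz -0.80 | w 0.171 g 30.1
```

Contact came near y ≈ -6.5. I'll back off and probe again more finely.

Run:
```python
from h import *
ctrl.move_l(tcp(-53,-9),vel=.015); ctrl.sleep(.2); st()
for y in np.arange(-8.2,-4.5,.4):
    ctrl.move_l(tcp(-53,y),vel=.01); ctrl.sleep(.1)
    st()
    if abs(ctrl.current_wrist_torque()[2])>.3: break
ctrl.move_l(tcp(-53,-8.6),vel=.015); ctrl.sleep(.1); st()
```

```text
t 17.2 tray x -52.8 y -8.8 z 12.2 | Fx 1.2 Fy 0.6 Fz 0.5 Mz -0.06 | w 0.174 g 30.0
t 17.6 tray x -53.1 y -8.3 z 12.2 | Fx 2.4 Fy -2.0 Fz 2.8 Mz -0.34 | w 0.173 g 30.0
t 17.9 tray x -53.0 y -8.5 z 12.2 | Fx -0.1 Fy -0.4 Fz 2.5 Mz -0.04 | w 0.173 g 30.0
```

Run:
```python
from h import *
z=.0125
ctrl.move_l(tcp(-53,-11,z),vel=.015); ctrl.sleep(.1); st()
for y in np.arange(-10,-4.5,.5):
    ctrl.move_l(tcp(-53,y,z),vel=.01); ctrl.sleep(.1)
    st()
    if abs(ctrl.current_wrist_torque()[2])>.35: break
```

```text
t 18.3 tray x -53.2 y -11.3 z 12.4 | Fx -1.1 Fy -0.9 Fz 0.8 Mz -0.05 | w 0.175 g 30.0
t 18.7 tray x -53.1 y -10.1 z 12.5 | Fx -0.6 Fy -0.6 Fz 0.1 Mz -0.18 | w 0.172 g 30.0
t 19.0 tray x -53.0 y -9.4 z 12.5 | Fx 0.4 Fy -1.1 Fz -1.6 Mz -0.07 | w 0.176 g 30.0
t 19.4 tray x -53.0 y -8.9 z 12.5 | Fx 0.2 Fy 0.6 Fz -2.5 Mz -0.04 | w 0.173 g 30.0
t 19.7 tray x -53.0 y -8.5 z 12.5 | Fx 0.5 Fy -0.3 Fz -1.4 Mz -0.07 | w 0.171 g 30.0
t 20.1 tray x -53.0 y -8.0 z 12.5 | Fx -0.7 Fy 0.0 Fz -1.5 Mz -0.05 | w 0.172 g 30.0
t 20.4 tray x -53.0 y -7.5 z 12.5 | Fx -1.9 Fy -0.7 Fz -1.8 Mz -0.04 | w 0.172 g 30.0
t 20.8 tray x -53.0 y -7.0 z 12.5 | Fx 0.2 Fy -0.3 Fz -2.1 Mz -0.04 | w 0.172 g 30.0
t 21.1 tray x -53.0 y -6.5 z 12.5 | Fx 0.5 Fy -0.2 Fz -1.3 Mz -0.09 | w 0.175 g 30.0
t 21.5 tray x -53.1 y -6.2 z 12.5 | Fx 0.1 Fy -1.8 Fz -0.3 Mz -0.32 | w 0.175 g 30.0
t 21.8 tray x -53.1 y -5.8 z 12.5 | Fx 0.5 Fy -5.3 Fz 0.2 Mz -0.54 | w 0.175 g 30.0
```

Run:
```python
from h import *
z=.0124
ctrl.move_l(tcp(-53,-8.5,z),vel=.02); st()
for x in (-44,-38,-32,-24,-16,-8,-3):
    c=ctrl.move_l(tcp(x,-8.5,z),vel=.03,contact_N=9); ctrl.sleep(.1); st()
    F=np.array(ctrl.current_contact_force())
    if c or abs(F[:2]@Y)>5 or abs(ctrl.current_wrist_torque()[2])>.5: print("stop",c);break
```

```text
t 22.1 tray x -52.8 y -8.2 z 12.5 | Fx -0.0 Fy -0.2 Fz -2.0 Mz -0.11 | w 0.174 g 30.0
t 22.7 tray x -43.8 y -8.4 z 12.4 | Fx 0.3 Fy 1.0 Fz 0.6 Mz -0.01 | w 0.175 g 30.0
t 23.1 tray x -37.9 y -8.4 z 12.4 | Fx -0.2 Fy 0.3 Fz -1.3 Mz -0.05 | w 0.174 g 30.0
t 23.6 tray x -31.8 y -8.4 z 12.4 | Fx 1.1 Fy -0.1 Fz -1.1 Mz -0.06 | w 0.173 g 30.0
t 24.1 tray x -23.8 y -8.4 z 12.4 | Fx 0.2 Fy -0.0 Fz -0.6 Mz 0.02 | w 0.176 g 30.0
t 24.6 tray x -15.8 y -8.4 z 12.4 | Fx 1.4 Fy 1.8 Fz -1.1 Mz 0.03 | w 0.171 g 30.0
t 25.1 tray x -7.8 y -8.4 z 12.4 | Fx 0.9 Fy 0.0 Fz -0.5 Mz -0.05 | w 0.175 g 30.0
t 25.6 tray x -2.8 y -8.4 z 12.4 | Fx 1.6 Fy 1.4 Fz -0.4 Mz -0.03 | w 0.173 g 30.0
```

Smooth run in. Now the buffer.

Run:
```python
from h import *
z=.0124
for x in np.arange(-2.5,6,.5):
    ctrl.move_l(tcp(x,-8.5,z),vel=.01,contact_N=9); ctrl.sleep(.15); st()
    F=np.array(ctrl.current_contact_force())
    if F[:2]@X<-4.5: break
```

```text
t 26.0 tray x -2.6 y -8.5 z 12.4 | Fx 0.6 Fy 0.1 Fz -1.2 Mz 0.06 | w 0.175 g 30.0
t 26.4 tray x -2.1 y -8.6 z 12.4 | Fx -2.3 Fy -0.9 Fz 0.3 Mz 0.08 | w 0.174 g 30.0
t 26.8 tray x -1.5 y -8.5 z 12.4 | Fx -0.5 Fy -1.0 Fz 1.0 Mz -0.06 | w 0.174 g 30.0
t 27.2 tray x -0.9 y -8.5 z 12.4 | Fx -0.6 Fy -0.9 Fz -1.6 Mz -0.03 | w 0.171 g 30.0
t 27.6 tray x -0.4 y -8.5 z 12.4 | Fx -1.4 Fy -0.8 Fz -0.5 Mz -0.04 | w 0.171 g 30.0
t 28.0 tray x 0.0 y -8.5 z 12.4 | Fx -0.8 Fy 0.3 Fz -1.2 Mz -0.00 | w 0.174 g 30.0
t 28.4 tray x 0.4 y -8.5 z 12.4 | Fx -2.1 Fy 0.7 Fz -0.2 Mz 0.03 | w 0.175 g 30.0
t 28.8 tray x 0.9 y -8.6 z 12.4 | Fx -3.4 Fy 0.4 Fz 1.0 Mz 0.09 | w 0.174 g 30.0
t 29.2 tray x 1.4 y -8.6 z 12.4 | Fx -5.4 Fy 0.9 Fz 0.9 Mz 0.12 | w 0.171 g 30.0
```

Run:
```python
from h import *
ctrl.move_l(tcp(.6,-8.5,.0123),vel=.01); ctrl.sleep(.2); st()
ctrl.command_gripper(0.32); ctrl.sleep(.2); st()
ctrl.move_l(tcp(.6,-8.5,.08),vel=.06,contact_N=10); st()
ctrl.move_l(tcp(-25,-8.5,.22),vel=.2); st()
np.savez("w3.npz",p=ctrl.current_tool_pos(),R=ctrl.current_eef_rot())
cv2.imwrite("pics/w3.png",ctrl.read_camera("wrist"))
```

```text
t 29.6 tray x 0.7 y -8.5 z 12.3 | Fx -1.6 Fy 0.8 Fz -0.0 Mz -0.07 | w 0.174 g 30.0
t 30.2 tray x 0.6 y -8.5 z 12.3 | Fx -0.4 Fy -0.3 Fz 0.6 Mz -0.03 | w 0.321 g 0.0
t 31.5 tray x 0.5 y -8.7 z 79.7 | Fx 0.1 Fy 0.8 Fz -0.5 Mz 0.00 | w 0.322 g 0.0
t 32.4 tray x -25.2 y -8.9 z 219.1 | Fx -0.2 Fy 0.5 Fz 0.2 Mz 0.02 | w 0.321 g 0.0
```

View pics/w3.png

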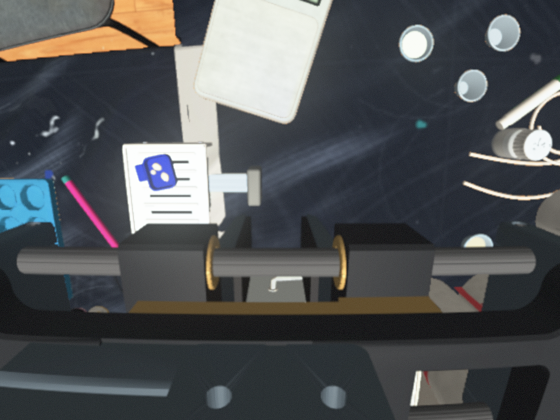

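The tray is in: the stand's front edge is at column 209, the bar's top face at columns 248–260, and the neck is straight. I'll check the 47 mm gap in numbers.

Run:
```python
from h import *
np.set_printoptions(precision=1,suppress=True)
p=ctrl.camera_params("wrist"); d=np.load("w3.npz")
T=np.eye(4);T[:3,:3]=d['R'];T[:3,3]=d['p'];T=T@p['T_tool_cam']
def s(uv,z):
    e=px2w(p,uv,z,T)[:,:2]-O; return np.c_[e@X,e@Y]*1e3
a=cv2.cvtColor(cv2.imread("pics/w3.png"),cv2.COLOR_BGR2GRAY)
print(a[180:186,200:270:1].mean(0).astype(int)); print(a[176,225:270].astype(int)); print(a[198:203,238:270].mean(0).astype(int))
print(s([(209,145),(209.5,220)],.046),s([(248,188),(260,188)],.042))
```

```text
[254 254 254 254 254 254 251 215 160 205 233 235 235 234 234 234 235 234
 234 234 234 234 234 234 234 234 234 234 234 234 234 234 234 234 234 234
 234 234 234 234 234 234 234 233 234 232 211 168 158 172 179 180 179 180
 181 181 181 179 166 142 100  75  82  88  87  86  84  83  84  83]
[237 236 237 236 236 236 237 235 236 236 236 236 236 236 235 236 236 236
 236 237 234 210 170 158 170 176 177 175 177 176 178 179 177 162 139  99
  69  76  83  83  88  88  91  89  89]
[ 89  87  86  86  85  83  82  82  81 101 145 177 187 188 187 186 187 187
 186 184 174 150 107  76  68  66  65  64  62  62  60  59]
[[-50.3 -57.2]
 [-46.5  30.9]] [[ -93.    -7.1]
 [-107.1   -7. ]]
```

Run:
```python
from h import *
print(ctrl.sign_off()); print(ctrl.current_t())
```

```text
the job is handed in; nothing more can be done
None
the job is handed in; nothing more can be done
```

I slid the tray in until I felt the buffer (highest push about 5 N), let go and handed the job in at about 32 s. The left guide, found by feel, puts the guides' midline about 8.5 mm to the -y side. The final camera check of the 47 mm bar gap read about 43 mm, so being fully home rests on the buffer's feel, not on that measurement.

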